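Level the sprung welding platform

ROBOT

A 7-joint arm with a two-finger parallel gripper is mounted at the origin on the work surface. World frame = base frame: x ahead of the robot, y to its left, z up, the work surface at z = 0. Lengths are in mm, angles in rad, forces in N, time in s.
With the tool pointing down it reaches from about 400 to 900 mm from the base axis. Payload 5.6 kg.
Tool frame: the origin (TCP) lies on the centre line of the jaws, within the pads' length; the fingertips stand 22 mm ahead of it and the grasp point (between the pads) lies 3 mm ahead of it; z points along the fingers, y is the line along which they close (so a half turn about z gives the same grasp; the last joint's range is limited). The gripper opens to 92 mm and grips with 3 to 60 N. Pads are 20 mm wide; open, the fingers measure 128 mm over their backs; the gripper's body (75 mm by 189 mm) begins 69 mm behind the grasp point.
Start: joints at [-1.189, 0.468, -0.012, 1.603, 0.006, 1.071, -0.056], TCP at [267.929, 592.218, 236.592] pointing down, gripper open.
Joint ranges: [-2.53, 2.53], [-0.31, 2.02], [-1.57, 1.55], [0.28, 2.44], [-1.29, 4.43], [0.15, 1.84], [-2.92, 2.92]. Speed limits (rad/s): [2.57, 2.57, 3.14, 3.14, 3.14, 3.14, 3.14].

INTERFACE

Orientations are given as a rotation vector (axis times angle).
In Python, from cell import env gives the robot as it stands.
- The arm moves only by the tool servo_tool, never from a script. Its argument "rows" is a list that holds one entry, the list of rows, each a list of 5 numbers: the gripper's target within -1 to 1 (shut at 1, half-way at 0, fully open at -1), then the shift along the world's x, y, z in mm, then the turn about the world's z in rad. A call has 1 to 12 rows; each row shifts and turns the commanded pose from where the row before left it; what a row does not reach is not made up. A row lasts 1/8 s, in which the tool goes at most 62.5 mm and 10.7 degrees, less where a joint would pass 70% of its speed; a pose out of reach is approached as far as the arm can. A call with a gripper value outside its range is refused whole. The fingers move at their own pace and stop on an object; "grip_force" is the grip in N (left out, the last holds). Time passes only in rows, so rows that do not move let the fingers close. It gives the time, the measured TCP pose, the force, the opening and the grip force at its end, in the units of the state.
- env.get_state(): the state, without advancing time (a new reading comes with each control period).
- env.read_camera(name): name is "scene" or "top" or "wrist"; returns a dict with "image" (384x512x3 uint8, red, green, blue), "range_z" (384x512 float32, mm along the optical axis (not along the pixel's ray), 0 where there is no reading), "vertical_fov" (degrees; the focal length in pixels is half the picture's height over the tangent of half this angle, whatever the lens; pixels are square), "cx", "cy" (the principal point, pixels), "R" (3x3) and "t" (3): a world point X has camera coordinates R X + t. Camera axes: x right, y down, z forward; pixel columns grow to the right and rows downward; lengths in mm; the calibration is good to about 2 mm. The wrist camera is an equidistant fisheye: a pixel r from the principal point sees the ray r / f radians off the axis. A picture is of the moment at which its call begins.
- env.close_job(): hands the job in; it is judged then, once.
Trained networks look in the newest picture that a camera, given by its name, has taken for a name from the list of things; names that differ only in an ending like _2 or _b are one class to them, and where a whole thing is asked for, a point or a joint stands for the part that bears it (a point fixed in the world has none). Each returns a list of dicts, best first, with "conf" (0 to 1); they miss things now and then, are a little off and sometimes report something else, mostly with a low value. They report only what shows in the picture. A call takes as long as a camera call.
- env.outline_of(thing, camera): "pixels" (384x512 bool, what is visible of it) and "location" ([column, row] in pixels, amid what is visible of it).
The state is a dict: "t": time; "joints": joint angles; "dq": joint speeds; "joint_efforts": joint torques, N m; "eef_pos": TCP position; "tool_rot": TCP orientation; "ft_force": force on the tool from outside, world axes, zero at the start; "wrist_torque": the same for the moment, N m; "width": opening from 0.0 (shut) to 1.0 (fully open); "finger_force": force on a finger pad.
Only numpy, scipy, OpenCV 4.12 (cv2) and the standard library are available. Lean on these libraries where they do the work, as an engineer would, in place of code of your own. Each camera call takes 0.05 s, during which the arm holds its last target. There are 200 camera calls.

TASK

Slide the small tape roll up off the knob of the platform's levelling foot and set it down flat on the bench beside the stand, without dropping it. Then turn the knob until the spirit level's bubble is centred between its lines while you press the level's rubber pad firmly down, so that the sprung platform bears on the foot (unpressed it floats up and the bubble means nothing). Finish still pressing the level like that with the fingers, bubble centred and still, the level where it lies on the platform and the other things on the bench undisturbed.

Things in the scene. Friction and masses are not known exactly. Their poses are not given: they have to be found in the camera images.
- stand: Fixed steel base plate, 130 mm (x) by 370 mm (y), 12 mm thick, on the bench; origin under it, z up. It carries a platform hinged near its -y end and, 120 mm to +y of the origin, the levelling foot: an upright spindle through the platform with a knob on top and, under the platform, a fork that limits how far down it can be pressed.
- hinge_line (a point): Middle of the platform's hinge line (along the stand's x), 160 mm to -y of the stand's origin, 58 mm up. The aluminium platform, 120 by 330 by 8 mm, reaches from here towards +y. Springs lift its +y end. Its upper face is 62 mm above the bench when level, and about 10 mm higher at the knob when not pressed.
- knob_grip (a point): Point on the axis of the foot's knob, 10 mm below its top. Round steel knob, diameter 28 mm, 34 mm tall, top 115 mm above the bench (it does not rise or sink), on a spindle 20 mm thick; friction about 0.06 N m. At the start the tape roll surrounds it, the tops about level.
- knob (a joint): Turn of the foot's knob (rad), growing clockwise seen from above, 0 to 4.5. Clockwise lowers the fork, 3.18 mm per rad, 280 mm from the hinge: about 0.0114 rad of tilt of the pressed platform per rad. The fork always starts too high, by 1 to 2.2 rad of turning. It stays where it is left.
- platform (a joint): How far the platform is pressed down (rad): 0 not pressed (knob end high), 0.035 level, at most 0.065. Once the roll is off, roughly 5 to 8 N down on the level's pad bring it on to the foot; more then presses it against the foot.
- roll_mid (a point): Centre of the small grey tape roll with cardboard core, half-way up; outer diameter 66 mm, bore 40 mm, height 40 mm (axis z), about 140 g. Starts lying on the platform around the knob.
- press_pad (a point): Middle of the black rubber pad (30 by 50 mm) on top of the spirit level, where it is to be pressed. The level is a loose aluminium block 40 mm (x) by 200 mm (y) by 32 mm, about 350 g, lying on the platform, +y end towards the knob; the pad's middle is 55 mm to +y of its centre.
- vial_mid (a point): Middle of the green vial window (18 by 62 mm) on the level's top face, 100 mm to -y of the pad's middle; two black lines 22 mm apart across it mark the centre.
- bubble (a joint): Place of the white bubble (13 by 21 mm) along the vial (m): 0 centred, positive towards the knob end, at most 0.018 either way. It moves to the high end, 0.4 mm per 0.001 rad of tilt, and settles within about a second.
- jack: Steel fork of the levelling foot, under the platform; origin at the height of its contact with the platform's underside. It carries the platform only while that is pressed down on it.

How it is judged:
By the outcome, as a careful person would: the job done as asked, in the order asked, and still so for the second after the job is handed in, while the arm keeps its last pose, push and grip.
It also fails if it takes over 72 s, if anything falls off the work surface, if the arm or the gripper's body presses on something with over 40 N, if the wrist force passes 120 N, or if a joint passes its speed limit or range.

## Working session

There is one attempt and no reset: what is moved stays moved. The work goes in short steps, Python scripts to look and compute and a tool call to move; the robot and the scene stay as the last step left them, time stands still between calls to the robot, and variables do not carry over. Pictures are saved under pics/ and viewed, at most 10 in all, crops included, and the job is handed in when it is done.

Besides the shell and the picture viewer there is one more tool, called after ">>>" as name(argument=value, ...), one argument or row to a line, values as JSON. servo_tool: Moves the arm, as the interface text tells. Its arguments: {"type":"object","properties":{"rows":{"type":"array","items":{"type":"array","items":{"type":"array","items":{"type":"number"}}}},"grip_force":{"type":"number"}},"required":["rows"]}

```bash
ls; mkdir -p pics
cat > h.py <<'E'
import numpy as np, cv2
from cell import env
def cam(n):
    d=env.read_camera(n); d['name']=n
    d['R']=np.array(d['R']);d['t']=np.array(d['t'])
    d['f']=d['image'].shape[0]/2/np.tan(np.radians(d['vertical_fov'])/2); return d
def ray(d,p):
    u=np.array([(p[0]-d['cx'])/d['f'],(p[1]-d['cy'])/d['f']])
    if d['name']=='wrist':
        r=np.hypot(*u)+1e-12; v=np.r_[u/r*np.sin(r),np.cos(r)]
    else: v=np.r_[u,1]
    return -d['R'].T@d['t'], d['R'].T@v
def atz(d,p,z):
    c,v=ray(d,p); return c+v*(z-c[2])/v[2]
def atr(d,p):
    c,v=ray(d,p); k=d['range_z'][int(round(p[1])),int(round(p[0]))]
    vz=(d['R']@v)[2]; return c+v*k/vz
def save(d,n): cv2.imwrite(f'pics/{n}.png',d['image'][:,:,::-1])
def find(th,d):
    r=env.outline_of(th,d['name']); return [(round(o['conf'],2),np.round(o['location'],1),int(np.sum(o['pixels']))) for o in r[:3]]
E
python3 - <<'E'
from h import *
np.set_printoptions(suppress=True,precision=1)
ims=[]
for n in ('scene','top','wrist'):
    d=cam(n); ims.append(d['image'])
    print(n,d['f'],-d['R'].T@d['t'])
    for th in ('stand','roll_mid','knob_grip','press_pad','vial_mid','bubble'):
        for c,p,a in find(th,d)[:2]:
            print(th,c,p,a,atr(d,p))
s=env.get_state();print(s)
cv2.imwrite('pics/a.png',cv2.resize(np.vstack([np.hstack(ims[:2])]),(800,300))[:,:,::-1]); cv2.imwrite('pics/w.png',ims[2][:,:,::-1])
E
```

```text
pics
scene 380.67203872113373 [829.2 428.5 550.5]
stand 0.69 [276.1 233.8] 10104 [584.3 102.6  68.9]
roll_mid 0.89 [304.2 225.3] 1309 [559.3 139.3 110.2]
knob_grip 0.78 [311.4 266.3] 782 [550.9 160.3  22.7]
press_pad 0.61 [245.1 181.7] 2460 [578.4  -4.7  99.5]
vial_mid 0.75 [245.9 183.7] 2448 [579.   -0.9  97.9]
bubble 0.5 [229.1 166.1] 30 [579.9 -60.   97.2]
top 381.62554399878434 [540.4 -14.1 759.5]
stand 0.9 [232.7 207. ] 9150 [545.2  19.7  74.3]
stand 0.63 [166.7 216.5] 840 [526.3 135.8  82.7]
roll_mid 0.96 [166.5 216.8] 898 [526.3 130.7 107.4]
knob_grip 0.75 [170.1 208.1] 279 [541.2 123.4 115. ]
knob_grip 0.7 [167.1 218. ] 960 [524.4 128.3 113.1]
press_pad 0.92 [261.1 189.8] 2658 [575.6 -30.2  99. ]
vial_mid 0.65 [261.1 190.6] 2615 [574.2 -30.2 100.2]
wrist 297.3186396354542 [194.4 625.7 384.3]
{'t': 1.05, 'joints': array([-1.2,  0.5, -0. ,  1.6,  0. ,  1.1, -0.1]), 'dq': array([ 0.,  0.,  0.,  0., -0., -0., -0.]), 'joint_efforts': array([  0. , -52. ,  -0. , -24.4,  -0.1,   0. ,   0. ]), 'eef_pos': array([267.9, 592.2, 236.6]), 'tool_rot': array([0.7, 3.1, 0. ]), 'ft_force': array([ 0.2,  0.6, -0.3]), 'wrist_torque': array([-0.,  0.,  0.]), 'finger_force': 0.0, 'width': 0.9973310242695796}
```

View pics/a.png

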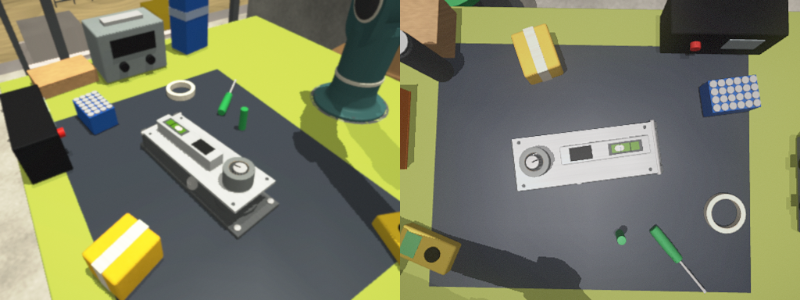

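Top view: the knob with the roll is at about (170,208), the level at about (261,190), and the bench on the robot side and the +y side of the knob looks free. Next I locate the features precisely.

Run:
```python
from h import *
np.set_printoptions(suppress=True,precision=1)
for n in ('top','scene'):
    d=cam(n)
    o=env.outline_of('roll_mid',n)[0]['pixels']; k=env.outline_of('knob_grip',n); l=env.outline_of('press_pad',n)[0]['pixels']
    im=d['image'].astype(int)
    def cen(m): 
        q=np.argwhere(m); return q[:,::-1].mean(0)
    for nm,m,z in (('roll',o,112),):
        lo,hi=(np.argwhere(m)[:,::-1]).min(0),(np.argwhere(m)[:,::-1]).max(0)
        print(n,nm,lo,hi,atz(d,(lo+hi)/2,z))
    for kk in k[:2]: print('knob',kk['conf'],cen(kk['pixels']),atz(d,cen(kk['pixels']),115))
    l=cv2.morphologyEx(l.astype(np.uint8),cv2.MORPH_CLOSE,np.ones((9,9)))>0
    (c,s,a)=cv2.minAreaRect(np.argwhere(l)[:,::-1].astype(np.float32)); print('level',c,s,a)
    dark=l&(im.max(2)<60); g=l&(im[:,:,1]>im[:,:,0]+15)&(im[:,:,1]>im[:,:,2]+25)
    for nm,m in (('pad',dark),('vial',g)):
        q,lab,st,ce=cv2.connectedComponentsWithStats(m.astype(np.uint8)); 
        for i in sorted(range(1,q),key=lambda i:-st[i,4])[:2]: print(nm,st[i],ce[i],atz(d,ce[i],100),atr(d,ce[i]))
    if n=='top':
        crop=d['image'][150:260,120:350]; cv2.imwrite('pics/b.png',cv2.resize(crop,None,fx=3.4,fy=3.4,interpolation=cv2.INTER_CUBIC)[:,:,::-1])
```

```text
top roll [152 189] [192 225] [543.2 120.8 112. ]
knob 0.65 [170.4 206.9] [543.3 122.9 115. ]
knob 0.45 [171.8 206.5] [543.9 120.5 115. ]
level (261.9457702636719, 191.23162841796875) (24.560575485229492, 115.0145492553711) 82.14668273925781
vial [282 181  25  14 222] [295.3 187. ] [581.4 -89.2 100. ] [581.5 -89.4  98.4]
vial [270 184  12  12  65] [274.  189.7] [576.1 -52.5 100. ] [576.1 -52.5 100.6]
scene roll [283 201] [326 246] [557.8 137.9 112. ]
knob 0.61 [304.6 250.6] [591.  180.9 115. ]
level (242.6923828125, 180.12124633789062) (99.40040588378906, 29.658262252807617) 38.233829498291016
pad [247 179  26  18 224] [259.6 187.5] [565.1  22.1 100. ] [564.8  21.7  99.5]
vial [211 152  28  20 182] [223.5 160.6] [582.4 -76.7 100. ] [581.2 -79.2  97.8]
```

View pics/b.png

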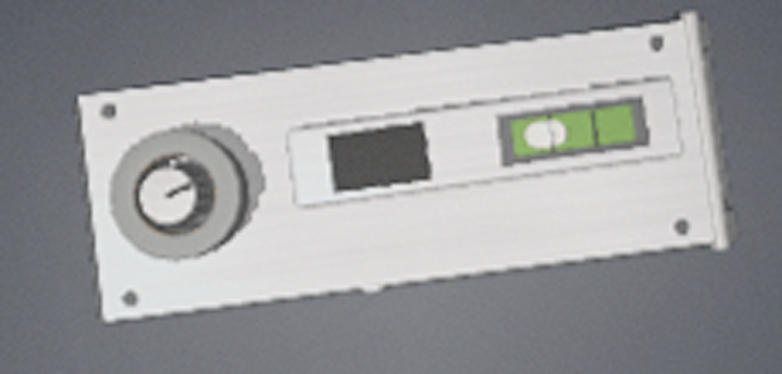

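Pad centre at crop (380,156), vial (574,131), roll top ring (176,192), knob top (167,195). The bubble sits at the knob end of the vial.

Run:
```python
from h import *
np.set_printoptions(suppress=True,precision=1)
d=cam('top')
P=lambda a,b:(120+a/3.4,150+b/3.4)
for n,p,z in (('roll',(176,192),112),('knob',(168,195),115),('pad',(380,156),101),('vial',(574,131),98)):
    q=P(*p); print(n,q,atz(d,q,z),atr(d,q))
for th in('jack','stand'):
    print(th,find(th,d))
```

```text
roll (171.76470588235293, 206.47058823529412) [544.  121.2 112. ] [544.  120.4 116.1]
knob (169.41176470588235, 207.35294117647058) [542.5 124.5 115. ] [542.5 124.4 115.4]
pad (231.76470588235293, 195.88235294117646) [564.2  20.4 101. ] [564.2  20.4 100.1]
vial (288.82352941176475, 188.52941176470588) [578.7 -78.2  98. ] [578.6 -78.  100.8]
jack []
stand [(0.58, array([234.8, 211.3]), 9423)]
```

>>> servo_tool(
  rows=[
    [[-1,30,-50,0,-0.11],[-1,30,-50,0,-0.11],[-1,30,-50,0,-0.11],[-1,30,-50,0,-0.11],[-1,30,-50,0,-0.11],[-1,30,-45,0,-0.11],[-1,30,-45,0,-0.11],[-1,30,-45,0,-0.11],[-1,30,-45,0,-0.11],[-1,0,-40,0,0],[-1,0,0,0,0]],
  ],
)

```text
t: 2.98
eef_pos: [538.4, 118.4, 236.8]
tool_rot: [2.048, 2.381, -0.001]
ft_force: [-0.3, 0.6, -0.6]
width: 0.996
finger_force: 0.0
```

Run:
```python
from h import *
np.set_printoptions(suppress=True,precision=1)
d=cam('wrist'); save(d,'w1'); print(-d['R'].T@d['t'])
for th in ('roll_mid','knob_grip','press_pad'):
    for c,p,a in find(th,d)[:2]: print(th,c,p,a,atr(d,p),atz(d,p,112))
print(env.get_state()['joints'])
```

```text
[526.2 198.4 384.4]
roll_mid 0.7 [261.4 192.8] 2982 [542.  115.8 115.7] [542.2 114.7 112. ]
press_pad 0.89 [267.6 271.9] 3479 [564.   20.4 100.5] [562.5  27.6 112. ]
press_pad 0.6 [256.7 193.4] 15841 [538.9 105.4  86.2] [537.8 113.4 112. ]
[-0.6  0.3  0.4  1.9 -0.1  1.  -0. ]
```

View pics/w1.png

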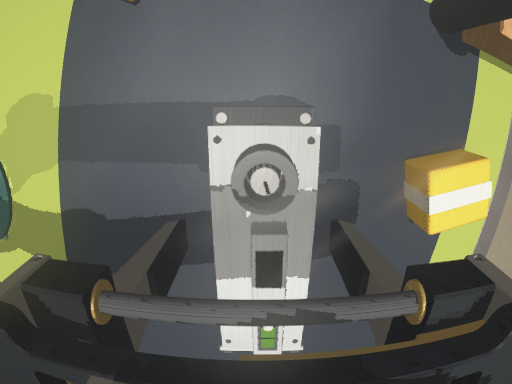

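Wrist view: the knob top is at about (265,181), the roll's ring spans columns 231–299, and the bench beyond the stand's +y end is empty.

Run:
```python
from h import *
np.set_printoptions(suppress=True,precision=1)
d=cam('wrist')
for p in ((265,181),(265,179),(231,180),(299,180),(265,146)): print(p,atz(d,p,115),atr(d,p))
for p in ((265,160),(240,180),(290,180),(265,205)): print('ring',atr(d,p))
```

```text
(265, 181) [542.8 133.4 115. ] [542.8 133.3 114.6]
(265, 179) [542.5 135.3 115. ] [542.5 135.1 114.1]
(231, 180) [511.1 129.4 115. ] [510.9 128.2 110.6]
(299, 180) [574.3 139.5 115. ] [582.4 129.   71.1]
(265, 146) [537.4 166.1 115. ] [539.4 160.1  72. ]
ring [539.6 152.9 113.4]
ring [519.4 129.8 111.8]
ring [566.3 137.5 112.4]
ring [547.8 105.2 101.7]
```

Run:
```python
from h import *
np.set_printoptions(suppress=True,precision=1)
for n in ('wrist','top','scene'):
    d=cam(n); print(n,d['cx'],d['cy'],d['R'].tolist())
    im=d['image']; lo={'wrist':(225,140,305,215),'top':(150,185,195,230),'scene':(280,195,330,250)}[n]
    h,w=384,512
    # 3D points near roll top height
    pts=[];
    for v in range(lo[1],lo[3]):
        for u in range(lo[0],lo[2]):
            X=atr(d,(u,v)); 
            if 108<X[2]<119: pts.append(X)
    pts=np.array(pts); print(len(pts),pts.min(0),pts.max(0),(pts.min(0)+pts.max(0))/2)
cv2.imwrite('pics/c.png',np.hstack([cv2.resize(cam('scene')['image'][180:270,230:350],(480,360)),cv2.resize(cam('wrist')['image'][120:240,190:350],(320,240)).repeat(1,0)[:240].copy() if 0 else cv2.resize(cam('top')['image'][160:250,120:200],(320,360))])[:,:,::-1])
```

```text
wrist 257.85113039149013 188.84668099706064 [[0.987480359759413, 0.15774145046517538, -0.00041700667181272046], [0.15135566069344064, -0.9467533311271423, 0.2841647303514511], [0.04442975428104239, -0.28067020647871316, -0.9587753814787507]]
2774 [510.4  95.8 108.1] [576.3 156.9 116.4] [543.3 126.3 112.3]
top 249.7938334287806 188.87974293658218 [[0.017280981885783604, -0.9998409361247653, -0.004412495236953764], [-0.9983262478231401, -0.017010862631520494, -0.05527507087197854], [0.055191218254663714, 0.00536031731191963, -0.9984614145904094]]
897 [512.5  90.6 108. ] [575.6 150.7 118.2] [544.  120.7 113.1]
scene 244.78523809748552 191.37216069256692 [[-0.8565999972743173, 0.5155928344677889, -0.020011839373501646], [0.3673196435807133, 0.5821048142318596, -0.725417303824378], [-0.36237097580984234, -0.628743202184774, -0.6880183584738558]]
895 [512.3  90.4 108. ] [576.8 155.1 116. ] [544.5 122.8 112. ]
```

View pics/c.png

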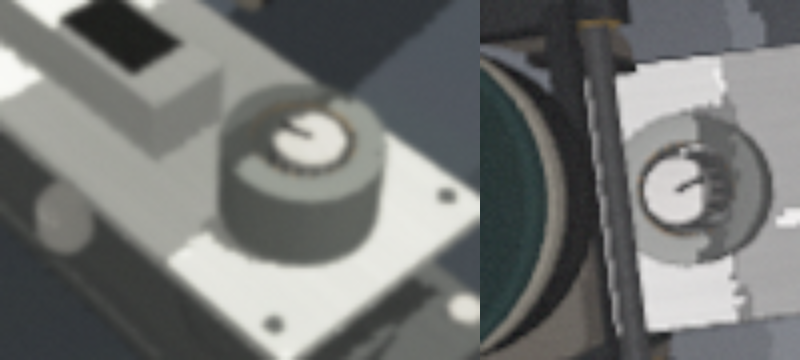

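The roll centre is at about (544,123), averaged over the three views. Next: descend and grip.

>>> servo_tool(
  rows=[
    [[-1,5,6,-30,0],[-1,0,0,-35,0],[-1,0,0,-30,0],[-1,0,0,-24,0],[-1,0,0,-17,0],[-1,0,0,0,0],[1,0,0,0,0],[1,0,0,0,0],[1,0,0,0,0],[1,0,0,0,0],[1,0,0,0,0]],
  ],
  grip_force=15,
)

```text
t: 4.85
eef_pos: [543.4, 128.4, 101.1]
tool_rot: [2.041, 2.387, 0.002]
ft_force: [0.3, 1.2, 2.1]
width: 0.698
finger_force: 15.0
```

>>> servo_tool(
  rows=[
    [[1,0,0,8,0],[1,0,0,12,0],[1,0,0,15,0],[1,0,0,20,0],[1,0,0,15,0],[1,0,0,0,0]],
  ],
)

```text
t: 5.6
eef_pos: [543.8, 128.5, 172.2]
tool_rot: [2.041, 2.387, 0.004]
ft_force: [-1.1, -0.2, -1.6]
width: 0.702
finger_force: 15.0
```

Run:
```python
from h import *
np.set_printoptions(suppress=True,precision=1)
s=env.get_state(); print(s['ft_force'],s['width'],s['eef_pos'])
a=cam('scene');save(a,'d');b=cam('wrist')
cv2.imwrite('pics/d.png',np.hstack([a['image'][120:320,180:430],b['image'][60:260,130:380]])[:,:,::-1].repeat(1,0))
```

```text
[-1.1 -0.2 -1.6] 0.7021789849173661 [543.8 128.5 172.2]
```

View pics/d.png

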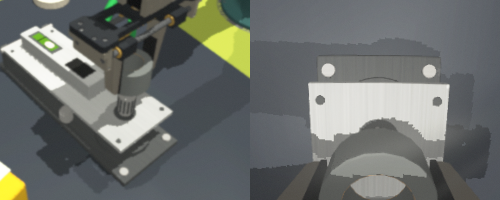

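The roll is held clear above the knob. Next I carry it out past the stand's +y end and lower it.

>>> servo_tool(
  rows=[
    [[1,-4,29,0,0],[1,-5,30,0,0],[1,-5,30,0,0],[1,-4,30,0,0],[1,0,0,-25,0],[1,0,0,-35,0],[1,0,0,-35,0],[1,0,0,-25,0],[1,0,0,-12,0],[1,0,0,-4,0],[1,0,0,0,0]],
  ],
)

```text
t: 7.08
eef_pos: [525.3, 247.3, 35.0]
tool_rot: [2.042, 2.387, 0.001]
ft_force: [0.1, -0.4, -0.9]
width: 0.698
finger_force: 15.0
```

Run:
```python
from h import *
np.set_printoptions(suppress=True,precision=1)
d=cam('scene'); o=env.outline_of('roll_mid','scene')[0]['pixels']
p=np.argwhere(o)[:,::-1]; X=np.array([atr(d,q) for q in p]); print(len(X),np.percentile(X,[1,5,50,95,99],axis=0))
s=env.get_state(); print(s['ft_force'])
```

```text
474 [[499.8 224.    7.5]
 [503.9 256.9  10.5]
 [535.5 268.5  38.7]
 [552.4 274.4  46.5]
 [601.  288.8 123.6]]
[ 0.4  0.1 -1.6]
```

>>> servo_tool(
  rows=[
    [[1,0,0,-2,0],[1,0,0,-1.5,0],[1,0,0,-1,0],[1,0,0,0,0]],
  ],
)

```text
t: 7.68
eef_pos: [525.0, 247.4, 30.4]
tool_rot: [-2.042, -2.388, -0.0]
ft_force: [-0.6, 0.7, 2.8]
width: 0.7
finger_force: 15.0
```

Contact felt. Release, rise and turn back toward the knob.

>>> servo_tool(
  rows=[
    [[1,0,0,-0.7,0],[0.2,0,0,0,0],[-0.5,0,0,0,0],[-1,0,0,0,0],[-1,0,0,0,0],[-1,0,0,20,0],[-1,0,0,40,0],[-1,0,0,50,0],[-1,0,0,50,0],[-1,0,0,20,0],[-1,0,0,0,0]],
  ],
  grip_force=5,
)

```text
t: 9.05
eef_pos: [526.0, 247.6, 212.3]
tool_rot: [2.041, 2.387, 0.008]
ft_force: [0.0, -0.2, -0.7]
width: 0.999
finger_force: 0.0
```

Run:
```python
from h import *
np.set_printoptions(suppress=True,precision=1)
for n in('top','scene','wrist'):
    d=cam(n)
    for th in ('roll_mid','knob_grip'):
        for o in env.outline_of(th,n)[:1]:
            p=np.argwhere(o['pixels'])[:,::-1]; X=np.array([atr(d,q) for q in p]); print(n,th,o['conf'],p.mean(0),len(X)); print(np.percentile(X,[3,50,97],axis=0))
            if th=='knob_grip':
                T=X[X[:,2]>110]; print('top',len(T),T.mean(0) if len(T) else 0,(T.min(0)+T.max(0))/2 if len(T) else 0)
save(d,'e')
```

```text
top roll_mid 0.68 [117.4 215.3] 921
[[497.9 210.9   4.1]
 [526.  241.1  39.1]
 [554.8 271.9  42.4]]
top knob_grip 0.51 [170.  206.9] 275
[[531.2 112.4  88.1]
 [543.1 123.6 115. ]
 [555.4 138.9 117.1]]
top 228 [543.5 124.8 117.9] [543.1  62.6 435. ]
scene roll_mid 0.9 [357.2 298. ] 1677
[[501.  216.2   2.7]
 [532.5 246.3  35.3]
 [558.4 274.4  40.2]]
scene knob_grip 0.97 [304.9 247.2] 1083
[[519.1 113.5  12.2]
 [552.5 138.6  23.9]
 [591.4 173.2 114.6]]
top 212 [549.2 130.7 119.6] [680.2 270.1 330.3]
wrist roll_mid 0.93 [258.3 177.2] 2334
[[494.8 216.3   0.5]
 [524.8 242.6  39. ]
 [553.8 275.5  40.7]]
wrist knob_grip 0.64 [258.5 256.8] 1266
[[509.1 133.3  16.3]
 [539.5 158.7  24. ]
 [568.  174.4 110. ]]
top 38 [535.3 179.7 162.9] [530.6 232.4 232.9]
```

View pics/e.png

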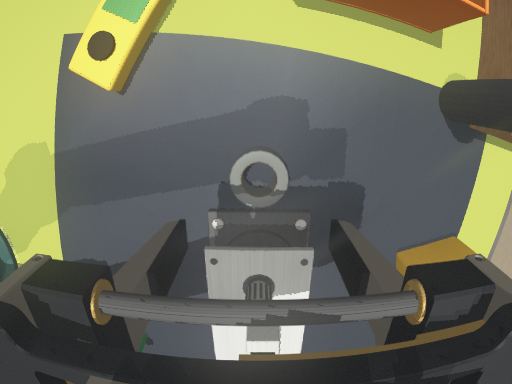

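The roll lies flat at (526,243) with its top at z≈40, visible at (258,177) clear of the stand. Now go over the pad with the fingers shut.

>>> servo_tool(
  rows=[
    [[1,7,-38,0,0],[1,7,-38,0,0],[1,7,-38,0,0],[1,7,-38,0,0],[1,6,-38,-10,0],[1,4,-37,-25,0],[1,0,0,-25,0],[1,0,0,-14,0],[1,0,0,-6,0],[1,0,0,0,0]],
  ],
  grip_force=20,
)

```text
t: 10.75
eef_pos: [563.0, 20.8, 129.4]
tool_rot: [-2.04, -2.389, 0.0]
ft_force: [0.3, 0.4, -0.1]
width: 0.003
finger_force: 0.0
```

>>> servo_tool(
  rows=[
    [[1,0,0,-4,0],[1,0,0,-3,0],[1,0,0,-3,0],[1,0,0,0,0]],
  ],
)

```text
t: 11.25
eef_pos: [563.2, 21.0, 120.2]
tool_rot: [-2.041, -2.388, -0.002]
ft_force: [-2.6, 1.9, 6.6]
width: 0.01
finger_force: 3.5
```

>>> servo_tool(
  rows=[
    [[1,0,0,-2,0],[1,0,0,-2,0],[1,0,0,0,0],[1,0,0,0,0]],
  ],
)

```text
t: 11.75
eef_pos: [563.2, 21.2, 119.3]
tool_rot: [-2.04, -2.387, -0.004]
ft_force: [-10.5, 1.5, 30.9]
width: 0.003
finger_force: 15.3
```

>>> servo_tool(
  rows=[
    [[1,0,0,1,0],[1,0,0,0,0],[1,0,0,0,0],[1,0,0,0,0],[1,0,0,0,0],[1,0,0,0,0],[1,0,0,0,0],[1,0,0,0,0]],
  ],
)

```text
t: 12.75
eef_pos: [563.2, 21.1, 119.4]
tool_rot: [-2.04, -2.387, -0.004]
ft_force: [-8.7, 1.6, 23.4]
width: 0.004
finger_force: 11.6
```

```bash
cat > bub.py <<'E'
from h import *
def bub():
    out=[]
    for n in ('top','scene'):
        d=cam(n); im=d['image']; vs,us=np.mgrid[0:384,0:512]
        c,_=ray(d,(0,0))
        hsv=cv2.cvtColor(im,cv2.COLOR_RGB2HSV).astype(int)
        A=np.array([578.7,-78.2]); ydir=np.array([-.147,.989]); xdir=np.array([.989,.147])
        sc=4; S=np.arange(-45,46,1/sc); W=np.arange(-15,16,1/sc)
        g=A+S[:,None,None]*ydir+W[None,:,None]*xdir
        P=np.concatenate([g,np.full(g.shape[:2]+(1,),97.)],2)
        C=P@d['R'].T+d['t']; u=(C[...,0]/C[...,2]*d['f']+d['cx']).astype(np.float32); v=(C[...,1]/C[...,2]*d['f']+d['cy']).astype(np.float32)
        r=cv2.remap(im,u,v,cv2.INTER_CUBIC); out.append(r)
    cv2.imwrite('pics/bub.png',np.vstack([cv2.resize(r.transpose(1,0,2),None,fx=2,fy=2) for r in out])[:,:,::-1])
    return out
E
python3 - <<'E'
from bub import *
o=bub()
for r in o: print([ (int(a),int(b)) for a,b in r[::8,40:80].mean(1)[:,[0,1]]])
print([x.shape for x in o],env.get_state()['ft_force'])
for n in('top','scene'): cam(n);print(n,[(q['conf'],q['location']) for q in env.outline_of('bubble',n)[:1]])
E
```

```text
[(236, 235), (236, 235), (236, 235), (238, 237), (226, 224), (157, 156), (138, 138), (143, 145), (153, 177), (160, 197), (160, 195), (160, 196), (160, 196), (161, 196), (160, 196), (160, 195), (162, 198), (148, 179), (118, 135), (162, 198), (159, 197), (167, 199), (211, 221), (240, 240), (245, 244), (234, 232), (210, 204), (199, 191), (200, 193), (193, 186), (190, 182), (183, 177), (142, 154), (110, 140), (116, 143), (113, 140), (84, 93), (72, 74), (75, 75), (75, 76), (76, 77), (79, 79), (78, 79), (83, 83), (127, 124), (158, 155)]
[(49, 51), (49, 51), (49, 51), (48, 51), (47, 49), (51, 53), (58, 60), (61, 63), (59, 61), (54, 56), (49, 51), (48, 51), (49, 51), (48, 50), (47, 50), (47, 51), (48, 51), (47, 50), (46, 48), (43, 45), (40, 42), (36, 37), (33, 35), (32, 33), (34, 36), (43, 44), (63, 62), (86, 83), (101, 97), (106, 102), (107, 103), (106, 101), (102, 98), (96, 94), (90, 87), (83, 82), (76, 77), (69, 79), (66, 85), (66, 84), (69, 78), (75, 78), (92, 93), (123, 124), (149, 150), (157, 158)]
[(364, 124, 3), (364, 124, 3)] [-8.76927584  0.29250999 22.76525834]
top []
scene []
```

View pics/bub.png

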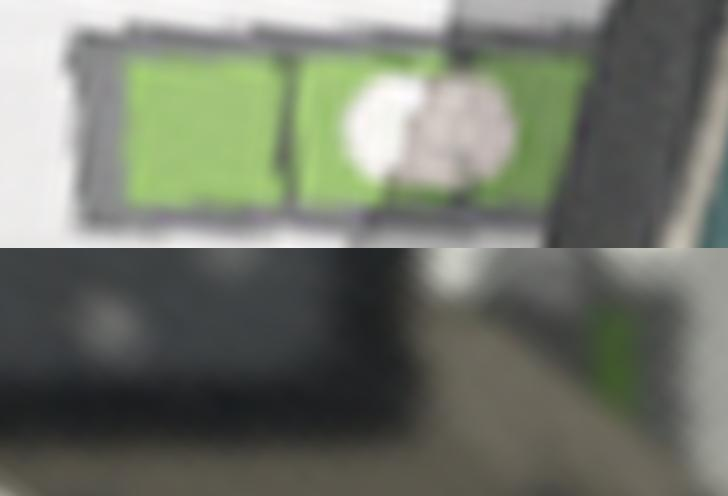

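Pressed at about 23 N, the bubble centre is at 430 px, between lines at 288 and 464 px (8 px/mm), so about +6.7 mm. That needs about 1.46 rad clockwise. Now move to the knob.

>>> servo_tool(
  rows=[
    [[1,0,0,15,0],[-1,0,0,30,0],[-1,-5,26,5,0],[-1,-5,26,0,0],[-1,-5,27,0,0],[-1,-5,26.5,0,0],[-1,0,0,0,0],[-1,0,0,0,0]],
  ],
)

```text
t: 14.05
eef_pos: [543.1, 124.7, 166.5]
tool_rot: [2.042, 2.386, -0.001]
ft_force: [-0.3, 0.1, -0.4]
width: 0.746
finger_force: 0.0
```

Run:
```python
from h import *
np.set_printoptions(suppress=True,precision=2)
s=env.get_state();print(s['eef_pos'],s['joints'],s['ft_force'])
d=cam('wrist')
pts=np.array([atr(d,(u,v)) for v in range(130,290) for u in range(200,310)])
k=(pts[:,2]>111)&(pts[:,2]<119)&(np.hypot(pts[:,0]-543,pts[:,1]-127)<25); K=pts[k]; print(len(K),K.min(0),K.max(0),K.mean(0))
```

```text
[543.15 124.67 166.51] [-0.59  0.41  0.38  1.92 -0.2   0.85  0.05] [-0.3   0.08 -0.45]
1142 [528.94 113.31 111.01] [557.28 141.77 116.6 ] [542.8  128.15 114.35]
```

>>> servo_tool(
  rows=[
    [[-1,0,2.5,-15,0],[-1,0,0,-20,0],[-1,0,0,-15,0],[-1,0,0,-8,0],[1,0,0,0,0],[1,0,0,0,0],[1,0,0,0,0],[1,0,0,0,0],[1,0,0,0,0],[1,0,0,0,0]],
  ],
  grip_force=25,
)

```text
t: 15.35
eef_pos: [543.0, 128.2, 108.5]
tool_rot: [2.042, 2.388, 0.0]
ft_force: [-0.0, 0.6, -0.3]
width: 0.37
finger_force: 0.0
```

>>> servo_tool(
  rows=[
    [[1,0,0,0,0],[1,0,0,0,0],[1,0,0,0,0]],
  ],
)

```text
t: 15.72
eef_pos: [543.3, 128.3, 108.5]
tool_rot: [2.041, 2.387, 0.001]
ft_force: [1.5, 0.4, -2.1]
width: 0.301
finger_force: 25.0
```

>>> servo_tool(
  rows=[
    [[1,0,0,0,-0.1],[1,0,0,0,-0.15],[1,0,0,0,-0.15],[1,0,0,0,-0.15],[1,0,0,0,-0.15],[1,0,0,0,-0.15],[1,0,0,0,-0.15],[1,0,0,0,-0.15],[1,0,0,0,-0.15],[1,0,0,0,-0.15],[1,0,0,0,0],[1,0,0,0,0]],
  ],
)

```text
t: 17.23
eef_pos: [544.9, 127.2, 108.5]
tool_rot: [3.109, 0.431, 0.007]
ft_force: [6.8, -2.1, -6.1]
width: 0.298
finger_force: 25.0
```

Turned 1.45 rad clockwise. Release, rise and turn back over the pad.

>>> servo_tool(
  rows=[
    [[-0.2,0,0,0,0],[-0.2,0,0,0,0],[-0.2,0,0,0,0],[-0.2,0,0,20,0],[-0.2,0,0,30,0.05],[1,4,-21,5,0.18],[1,4,-21,0,0.18],[1,4,-21,0,0.18],[1,4,-22,0,0.18],[1,4,-21,0,0.18],[1,0,0,0,0.18],[1,0,0,0,0.18]],
  ],
  grip_force=20,
)

```text
t: 18.73
eef_pos: [563.3, 21.5, 164.9]
tool_rot: [2.198, 2.243, 0.001]
ft_force: [-0.4, -1.2, -0.0]
width: 0.002
finger_force: 0.0
```

>>> servo_tool(
  rows=[
    [[1,0,0,-15,0.14],[1,0,0,-15,0],[1,0,0,-5,0],[1,0,0,0,0]],
  ],
)

```text
t: 19.23
eef_pos: [562.8, 22.2, 128.2]
tool_rot: [-2.043, -2.386, 0.001]
ft_force: [0.2, -0.8, 0.5]
width: 0.004
finger_force: 0.0
```

>>> servo_tool(
  rows=[
    [[1,0,0,-4,0],[1,0,0,-3,0],[1,0,0,-3,0],[1,0,0,-2,0],[1,0,0,0,0],[1,0,0,0,0]],
  ],
)

```text
t: 19.98
eef_pos: [563.1, 23.4, 117.3]
tool_rot: [-2.041, -2.387, -0.002]
ft_force: [-2.2, 3.0, 7.9]
width: 0.002
finger_force: 3.8
```

>>> servo_tool(
  rows=[
    [[1,0,0,-1.5,0],[1,0,0,-1.5,0],[1,0,0,0,0],[1,0,0,0,0]],
  ],
)

```text
t: 20.48
eef_pos: [563.1, 23.5, 116.5]
tool_rot: [-2.04, -2.387, -0.004]
ft_force: [-9.0, 2.3, 25.4]
width: 0.005
finger_force: 12.9
```

On the foot at 25 N. Let the bubble settle and read it.

>>> servo_tool(
  rows=[
    [[1,0,0,0,0],[1,0,0,0,0],[1,0,0,0,0],[1,0,0,0,0],[1,0,0,0,0],[1,0,0,0,0],[1,0,0,0,0],[1,0,0,0,0]],
  ],
)

```text
t: 21.48
eef_pos: [563.1, 23.5, 116.5]
tool_rot: [-2.04, -2.387, -0.004]
ft_force: [-9.6, 3.2, 25.6]
width: 0.008
finger_force: 12.9
```

```bash
python3 -c "
from bub import *
r=bub()[0]; h=cv2.cvtColor(r,cv2.COLOR_RGB2HSV).astype(int)
for c in (56,62,68): print(c,[(i*2,int(h[i,c,1]),int(h[i,c,2])) for i in range(120,264,4)])
"
```

```text
56 [(240, 95, 199), (248, 95, 201), (256, 97, 203), (264, 99, 200), (272, 100, 191), (280, 77, 142), (288, 22, 114), (296, 10, 158), (304, 7, 217), (312, 5, 245), (320, 3, 255), (328, 7, 247), (336, 8, 245), (344, 7, 245), (352, 6, 244), (360, 4, 244), (368, 1, 245), (376, 3, 248), (384, 5, 249), (392, 1, 245), (400, 4, 244), (408, 4, 244), (416, 4, 245), (424, 6, 247), (432, 6, 247), (440, 6, 244), (448, 11, 216), (456, 17, 176), (464, 13, 134), (472, 41, 118), (480, 84, 134), (488, 100, 145), (496, 96, 144), (504, 92, 144), (512, 89, 144), (520, 91, 143)]
62 [(240, 97, 198), (248, 95, 199), (256, 96, 200), (264, 99, 200), (272, 97, 187), (280, 82, 146), (288, 35, 131), (296, 9, 169), (304, 6, 220), (312, 6, 246), (320, 6, 254), (328, 7, 246), (336, 7, 245), (344, 6, 245), (352, 6, 245), (360, 4, 245), (368, 3, 246), (376, 4, 248), (384, 7, 251), (392, 6, 250), (400, 2, 246), (408, 3, 246), (416, 5, 247), (424, 7, 248), (432, 8, 250), (440, 7, 239), (448, 12, 211), (456, 18, 168), (464, 11, 136), (472, 27, 112), (480, 73, 118), (488, 98, 133), (496, 97, 145), (504, 94, 147), (512, 90, 145), (520, 90, 144)]
68 [(240, 98, 198), (248, 98, 198), (256, 97, 198), (264, 99, 201), (272, 100, 192), (280, 103, 171), (288, 63, 161), (296, 10, 172), (304, 6, 220), (312, 6, 252), (320, 6, 254), (328, 6, 246), (336, 7, 246), (344, 7, 246), (352, 5, 245), (360, 4, 245), (368, 3, 246), (376, 5, 249), (384, 9, 253), (392, 8, 252), (400, 4, 248), (408, 3, 247), (416, 6, 246), (424, 7, 244), (432, 9, 240), (440, 9, 224), (448, 15, 201), (456, 15, 165), (464, 15, 139), (472, 26, 109), (480, 74, 107), (488, 94, 127), (496, 96, 149), (504, 94, 147), (512, 94, 144), (520, 95, 142)]
```

View pics/bub.png

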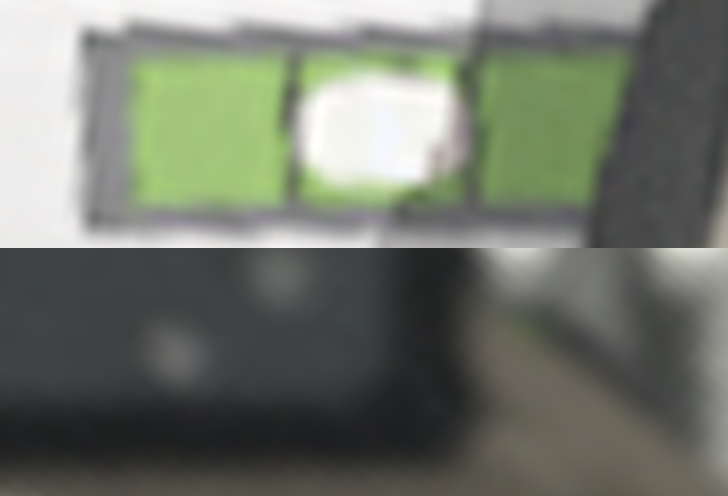

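The bubble spans 295–467 px between lines at about 289 and 471 px, so it is centred, with the pad pressed at 25 N. I am handing in.

```bash
python3 -c "
from h import *
d=cam('top'); print(find('roll_mid',d),env.get_state()['ft_force'])
print(env.close_job())"
```

```text
[(0.74, array([112.1, 218.4]), 911)] [-8.93422649  2.4113897  25.8241278 ]
the job is handed in; nothing more can be done
None
```

The tape roll is off the knob and lies flat on the bench beside the stand; the knob was turned 1.45 rad clockwise, and I handed the job in with the bubble centred and the fingers pressing the pad at about 25 N.

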